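Line up the salt shakers on the spice shelf

ROBOT

A 6-joint arm with a two-finger parallel gripper is mounted at the origin on a cart in front of the work surface, level with it; the furniture and walls round the work are solid. World frame = base frame: x ahead of the robot, y to its left, z up, the work surface at z = 0. Lengths are in m, angles in rad, forces in N, time in s.
With the tool pointing down it reaches from about 0.325 to 0.775 m from the base axis. Payload 9.3 kg.
Tool frame: the origin (TCP) lies on the centre line of the jaws, within the pads' length; the fingertips stand 8 mm ahead of it and the grasp point (between the pads) lies 11 mm behind it; z points along the fingers, x is the direction in which the jaws open and shut, and the axes are right-handed (so a half turn about z gives the same grasp; the last joint's range is limited). The gripper opens to 85 mm and grips with 20 to 120 N. Pads are 22 mm wide; open, the fingers measure 114 mm over their backs; the gripper's body (76 mm by 85 mm) begins 54 mm behind the grasp point. The pads swing forward as they close: fully open they stand 13 mm farther back than shut.
Start: joints at [-1.286, 0.259, 0.021, 1.334, 0, 1.418], TCP at [0.233, -0.498, 0.239] pointing down, gripper open.
Joint ranges: [-3.04, 3.04], [-0.91, 1.82], [-1.04, 1.36], [-1.92, 1.95], [-1.52, 1.45], [-3.14, 3.14]. Speed limits (rad/s): [2.22, 2.22, 2.79, 3.14, 3.14, 3.14].

INTERFACE

Orientations are given as a 3x3 rotation matrix whose columns are the frame's x, y, z axes.
In Python, from cell import env gives the robot as it stands. The module is installed in compiled form; this text tells all that it offers.
- The arm moves only by the shell command python3 -m jog 'ROWS' [OPENING] [FORCE]. ROWS is JSON, a list of rows, each a list of 6 numbers: the shift along the tool's x, y, z in mm, then the turn, a rotation vector about the tool's x, y, z in rad. In form: [[x, y, z, ax, ay, az], ...]. A call has 1 to 12 rows; each row shifts and turns the commanded pose from where the row before left it, along the tool's axes as they then stand; what a row does not reach is not made up. A row lasts 1/12 s, in which the tool goes at most 41.7 mm and 7.16 degrees, less where a joint would pass 70% of its speed; a pose out of reach is approached as far as the arm can. A call is refused whole if a number of a shift passes 41.7 or a number of a turn 0.125, either way. A call with a gripper value outside its range is refused whole. OPENING is the opening, from -1 (shut) to 1 (fully open), so that 0 is half open, set as the call begins (- or left out, the last holds). The fingers move at their own pace and stop on an object; FORCE is the grip in N (left out, the last holds). Time passes only in rows, so rows that do not move let the fingers close. It gives the time, the measured TCP pose, the force and the opening at its end, in the units of the state.
- env.read_state(): the state, without advancing time (a new reading comes with each control period).
- env.grab_frame(name): name is "scene" or "top"; returns a dict with "pixels" (420x560x3 uint8, red, green, blue), "camera_matrix" (3x3 intrinsics, pixels), "cam_to_world" (4x4, takes a point from camera to world coordinates). Camera axes: x right, y up, looking along -z (the intrinsics and any distortion apply to the point x, -y, -z); pixel columns grow to the right and rows downward; lengths in m; the calibration is good to about 2 mm. A picture is of the moment at which its call begins. There is no depth.
- env.job_done(): hands the job in, once; it reports no verdict.
The state is a dict: "time": time; "qpos": joint angles; "qvel": joint speeds; "tau": joint torques, N m; "ee_pos": TCP position; "orientation": TCP orientation; "contact_force": force on the tool from outside, world axes, zero at the start; "ft_torque": the same for the moment, N m; "finger_gap": finger opening in m.
Only numpy, scipy, OpenCV 4.12 (cv2) and the standard library are available. Lean on these libraries where they do the work, as an engineer would, in place of code of your own. Each camera call takes 0.05 s, during which the arm holds its last target.

TASK

Two salt shakers stand on the worktop and a third on the little wooden shelf. Set the two on the shelf beside the third, so that all three stand upright in one straight row along the middle of the board, side by side with no more than about two fingers' breadth between neighbours. Leave the shaker that is already on the shelf, the ink bottle and the cotton reel where they are.

Things in the scene. Friction and masses are not known exactly. Their poses are not given: they have to be found in the camera images.
- shaker_a: salt shaker: pale whitish glass body with a dull light-grey tin cap, round, 42 mm across at the widest, 74 mm tall (glass to 56 mm, cap 32 mm across above). Origin at the centre of its underside, z up along its axis. About 0.09 kg. Grip it by the glass, about 40 mm above its underside. This one stands on the shelf at the start, on the middle line of the board, up to 90 mm left or right of its centre.
- shaker_b: salt shaker: pale whitish glass body with a dull light-grey tin cap, round, 42 mm across at the widest, 74 mm tall (glass to 56 mm, cap 32 mm across above). Origin at the centre of its underside, z up along its axis. About 0.09 kg. Grip it by the glass, about 40 mm above its underside. Starts on the worktop; b and c are alike and may stand in any order in the row.
- shaker_c: salt shaker: pale whitish glass body with a dull light-grey tin cap, round, 42 mm across at the widest, 74 mm tall (glass to 56 mm, cap 32 mm across above). Origin at the centre of its underside, z up along its axis. About 0.09 kg. Grip it by the glass, about 40 mm above its underside. Starts on the worktop; b and c are alike and may stand in any order in the row.
- ink_bottle: bystander: small blue-grey corked glass bottle, 48 mm across, 66 mm tall, standing on the worktop; origin at the centre of its underside. Behind the loose things on the worktop (0.62 m ahead and beyond, y from about -0.08 to -0.36) stands a fixed dark green box 160 mm high: travel above or in front of it.
- cotton_reel: bystander: wooden reel with thread, 34 mm across, 44 mm tall, standing on the worktop; origin at the centre of its underside.
- board_top (a point): centre of the upper face of the little shelf, a plain pine board 300 mm long and 120 mm deep on two feet, fixed to the worktop, upper face 40 mm above it. y runs along the length of the board (the row's direction), x across it to the back, z up. A lip 10 mm wide and 10 mm high runs along the back edge; the rest of the board is flat and open.
Mind the look-alikes: they are no part of the job. What is shaped like the shaker_b but turquoise is not meant. What is shaped like the shaker_c but orange is not meant.

How it is judged:
By the outcome, as a careful person would: the job done as asked, in the order asked, and still so for the second after the job is handed in, with the robot touching nothing.
It also fails if it takes over 64 s, if anything falls off the work surface, if the arm or the gripper's body presses on something with over 40 N, if the wrist force passes 120 N, or if a joint passes its speed limit or range.

## Working session

There is one attempt and no reset: what is moved stays moved. The work goes in short steps, Python scripts to look and compute and a shell command to move; the robot and the scene stay as the last step left them, time stands still between calls to the robot, and variables do not carry over. Pictures are saved under pics/ and viewed, and the job is handed in when it is done.

```bash
mkdir -p pics; cat > h.py <<'E'
import numpy as np, cv2
from cell import env
def grab(n,f):
    d=env.grab_frame(n); cv2.imwrite(f,d["pixels"][:,:,::-1]); 
    np.savez('pics/'+n+'.npz',K=d["camera_matrix"],T=d["cam_to_world"],p=d["pixels"]); return d
def pt(n,u,v,z):
    d=np.load('pics/'+n+'.npz');K,T=d['K'],d['T']
    r=np.linalg.inv(K)@[u,v,1]; r=T[:3,:3]@[r[0],-r[1],-r[2]]; o=T[:3,3]
    return o+r*(z-o[2])/r[2]
def px(n,P):
    d=np.load('pics/'+n+'.npz');K,T=d['K'],d['T']
    c=T[:3,:3].T@(np.array(P)-T[:3,3]); q=K@[c[0],-c[1],-c[2]]; return q[:2]/q[2]
def crop(n,f,u0,v0,u1,v1,s):
    p=np.load('pics/'+n+'.npz')['p'][v0:v1,u0:u1,::-1]
    cv2.imwrite(f,cv2.resize(p,None,fx=s,fy=s,interpolation=cv2.INTER_CUBIC))
E
python3 - <<'E'
from h import *
for n in("scene","top"):
    d=grab(n,f'pics/{n}0.png'); print(d["camera_matrix"].round(1).tolist(),d["cam_to_world"].round(3).tolist(),d.keys())
s=env.read_state();print(s)
E
```

```text
[[408.3, 0.0, 277.4], [0.0, 408.3, 210.6], [0.0, 0.0, 1.0]] [[-0.925, 0.238, -0.298, 0.232], [-0.381, -0.572, 0.726, 0.622], [0.002, 0.785, 0.62, 0.682], [0.0, 0.0, 0.0, 1.0]] dict_keys(['pixels', 'camera_matrix', 'cam_to_world'])
[[391.9, 0.0, 279.7], [0.0, 391.9, 214.3], [0.0, 0.0, 1.0]] [[-0.009, 0.992, -0.123, 0.396], [-1.0, -0.012, -0.023, -0.122], [-0.025, 0.123, 0.992, 1.042], [0.0, 0.0, 0.0, 1.0]] dict_keys(['pixels', 'camera_matrix', 'cam_to_world'])
{'time': 0.1, 'qpos': array([-1.28556665e+00,  2.59136105e-01,  2.08576443e-02,  1.33372273e+00,
       -6.64646227e-06,  1.41819377e+00]), 'qvel': array([-0.00049287, -0.00205905,  0.00144367,  0.0009164 ,  0.00090278,
       -0.00020945]), 'tau': array([ 5.09289152e-03, -5.56696451e+01,  3.45070803e+01,  1.16698365e-02,
       -1.57602126e-04, -3.14154420e-05]), 'ee_pos': array([ 0.23311132, -0.49788863,  0.23873438]), 'orientation': array([[ 4.23976980e-01, -9.05672900e-01, -3.45399211e-04],
       [-9.05672181e-01, -4.23977084e-01,  1.15431116e-03],
       [-1.19186969e-03, -1.76582903e-04, -9.99999274e-01]]), 'contact_force': array([-1.15597234,  0.11768258,  0.40427829]), 'ft_torque': array([ 0.01122223,  0.0053888 , -0.00945336]), 'finger_gap': 0.08527341809468296}
```

View pics/scene0.png

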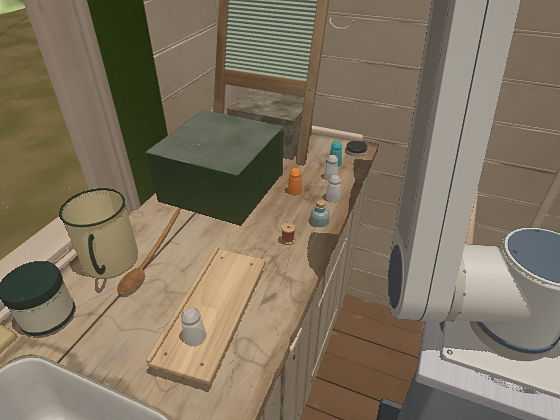

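View pics/top0.png

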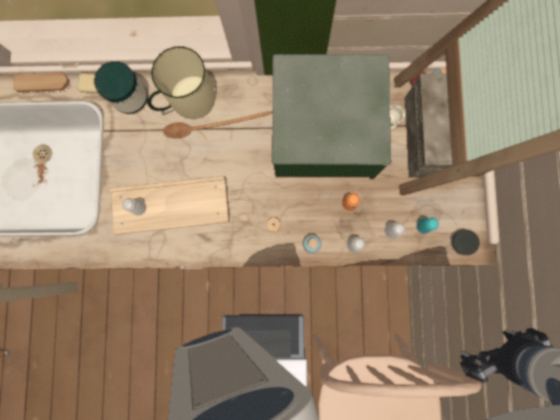

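The top view shows the board at about (170,205), tilted slightly, with shaker_a at about (130,205). The loose shakers are at about (357,243) and (395,229), the ink bottle at (312,243), and the orange and turquoise look-alikes at (351,201) and (428,225). Next I'll enlarge these areas.

```bash
python3 - <<'E'
from h import *
crop('top','pics/c1.png',290,180,450,270,5)
crop('top','pics/c2.png',100,165,240,245,5)
crop('scene','pics/c3.png',260,130,390,240,5)
crop('scene','pics/c4.png',140,240,280,390,4)
E
```

```text
(no output)
```

View pics/c1.png

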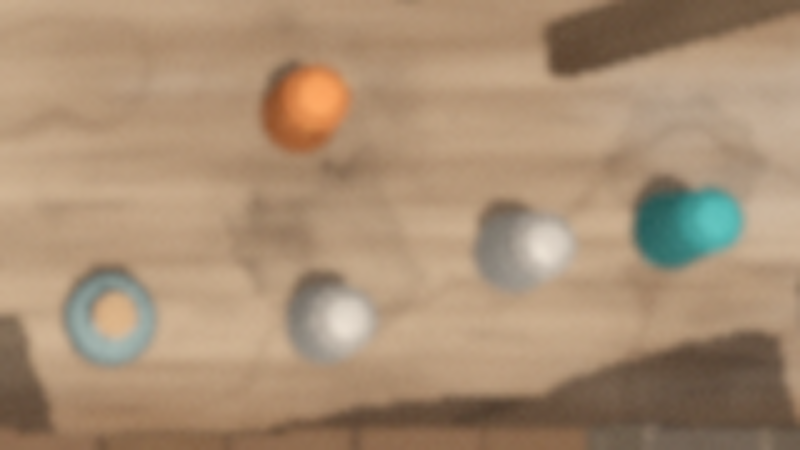

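View pics/c2.png

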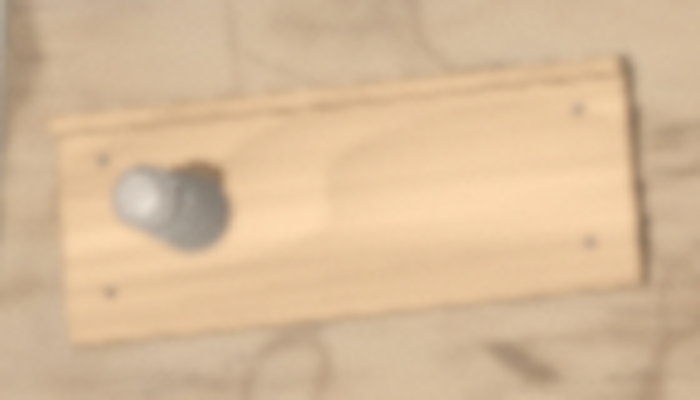

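View pics/c3.png

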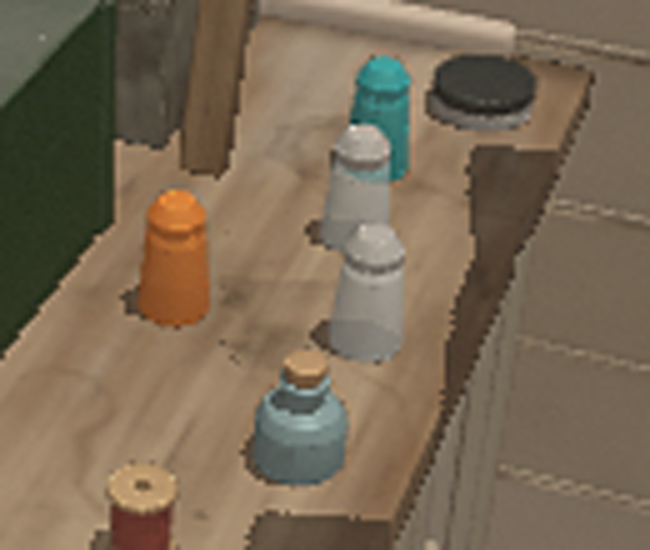

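View pics/c4.png

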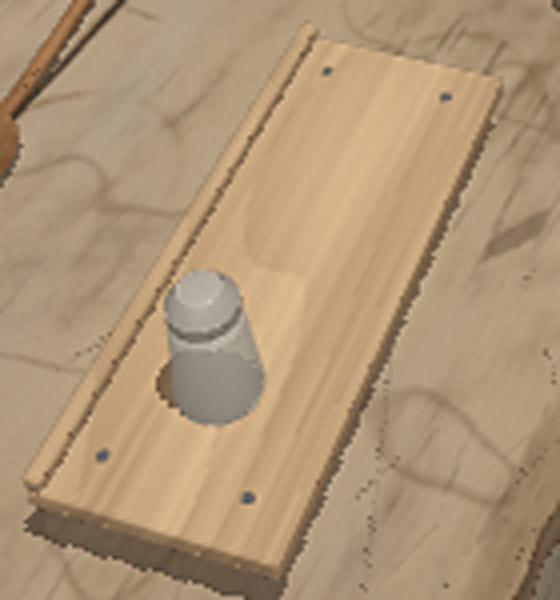

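Shaker caps in the top crop: near one at (346,320), far one at (546,246), shaker_a's cap at (147,197). The board screws and corners are clear in both crops, so I'll triangulate.

```bash
python3 - <<'E'
from h import *
np.set_printoptions(precision=4,suppress=True)
def T(c,u,v,z,l):
    n,u0,v0,s=dict(c1=('top',290,180,5),c2=('top',100,165,5),c3=('scene',260,130,5),c4=('scene',140,240,4))[c]
    print(l,c,pt(n,u0+(u+.5)/s-.5,v0+(v+.5)/s-.5,z))
T('c1',346,320,.066,'near cap');T('c1',323,322,.01,'near base')
T('c1',546,246,.066,'far cap');T('c1',513,250,.01,'far base')
T('c3',374,250,.062,'near cap');T('c3',367,337,.0,'near base centre')
T('c3',361,150,.062,'far cap');T('c3',356,228,.0,'far base')
T('c1',113,315,.066,'cork');T('c1',110,317,.03,'ink');T('c3',300,455,0,'ink')
T('c1',303,108,.03,'orange');T('c1',715,220,.066,'turq')
T('c2',147,197,.106,'a cap');T('c2',190,210,.05,'a base')
T('c4',204,297,.102,'a cap');T('c4',217,400,.04,'a base')
for l,u,v in(('sBL',103,160),('sBR',578,110),('sFR',590,242),('sFL',111,292),('FL',72,345),('FR',645,283)):T('c2',u,v,.04,l)
for l,u,v in(('sBL',103,455),('sBR',327,72),('sFR',446,97),('sFL',248,498),('FL',278,575),('FR',500,80)):T('c4',u,v,.04,l)
E
```

```text
near cap c1 [ 0.4414 -0.2934  0.066 ]
near base c1 [ 0.4431 -0.2913  0.01  ]
far cap c1 [ 0.4769 -0.3934  0.066 ]
far base c1 [ 0.4797 -0.3917  0.01  ]
near cap c3 [ 0.439  -0.2893  0.062 ]
near base centre c3 [ 0.4388 -0.2943  0.    ]
far cap c3 [ 0.4751 -0.3869  0.062 ]
far base c3 [ 0.4764 -0.3992  0.    ]
cork c1 [ 0.445  -0.1784  0.066 ]
ink c1 [ 0.4458 -0.179   0.03  ]
ink c3 [ 0.4419 -0.1805  0.    ]
orange c1 [ 0.5533 -0.2813  0.03  ]
turq c1 [ 0.4889 -0.4771  0.066 ]
a cap c2 [0.5417 0.2679 0.106 ]
a base c2 [0.5433 0.2685 0.05  ]
a cap c4 [0.5398 0.2675 0.102 ]
a base c4 [0.5367 0.2764 0.04  ]
sBL c2 [0.5719 0.3194 0.04  ]
sBR c2 [0.5949 0.0699 0.04  ]
sFR c2 [0.5254 0.0629 0.04  ]
sFL c2 [0.5023 0.3123 0.04  ]
FL c2 [0.475  0.3316 0.04  ]
FR c2 [0.5037 0.0342 0.04  ]
sBL c4 [0.5682 0.3196 0.04  ]
sBR c4 [0.5912 0.0726 0.04  ]
sFR c4 [0.5222 0.0647 0.04  ]
sFL c4 [0.4987 0.3132 0.04  ]
FL c4 [0.4693 0.3387 0.04  ]
FR c4 [0.5003 0.0416 0.04  ]
```

The near shaker is at about (0.4405,-0.292) and the far one at (0.4765,-0.392). The board's middle line runs along (-0.093,0.996), and shaker_a sits on it at about (0.540,0.268). I'll turn the jaws across the board first, so that tool y lies along the row.

```bash
cat > go.py <<'E'
import sys
from h import *
s=env.read_state();R=s['orientation'];t=np.array([float(a) for a in sys.argv[1:4]])
print('ee',s['ee_pos'].round(4),'t',round(s['time'],2),'gap',round(s['finger_gap'],4),'F',s['contact_force'].round(1),'yaw',np.arctan2(R[1,0],R[0,0]).round(4),'tilt',R[:,2].round(4))
print('delta tool mm',((R.T@(t-s['ee_pos']))*1000).round(1))
E
python3 -m jog '[[0,0,0,0,0,-0.1226],[0,0,0,0,0,-0.1226],[0,0,0,0,0,-0.1226],[0,0,0,0,0,-0.1226],[0,0,0,0,0,-0.1226],[0,0,0,0,0,-0.1226],[0,0,0,0,0,-0.1226],[0,0,0,0,0,-0.1226],[0,0,0,0,0,-0.1226],[0,0,0,0,0,-0.1226],[0,0,0,0,0,0]]'; python3 go.py 0.4405 -0.292 0.16
```

```text
time: 1.02
ee_pos: [0.2331, -0.498, 0.2389]
orientation: [[0.995, 0.098, -0.0], [0.098, -0.995, 0.001], [-0.0, -0.001, -1.0]]
contact_force: [-0.4, 0.8, -0.5]
finger_gap: 0.0852
ee [ 0.2331 -0.498   0.2389] t 1.02 gap 0.0852 F [-0.4  0.8 -0.5] yaw 0.0986 tilt [-2.e-04  7.e-04 -1.e+00]
delta tool mm [ 226.7 -184.5   79. ]
```

```bash
python3 -m jog '[[28.3,-23.1,9.9,0,0,0],[28.3,-23.1,9.9,0,0,0],[28.3,-23.1,9.9,0,0,0],[28.3,-23.1,9.9,0,0,0],[28.3,-23.1,9.9,0,0,0],[28.3,-23.1,9.9,0,0,0],[28.3,-23.1,9.9,0,0,0],[28.6,-22.8,9.7,0,0,0],[0,0,0,0,0,0],[0,0,0,0,0,0]]' >/dev/null; python3 go.py 0.4405 -0.292 0.029
python3 - <<'E'
from h import *
grab('top','pics/t1.png');crop('top','pics/t1c.png',290,180,450,270,5)
E
```

```text
ee [ 0.4426 -0.2916  0.1595] t 1.85 gap 0.0856 F [-0.8 -0.4  0.3] yaw 0.0929 tilt [-0.0012  0.001  -1.    ]
delta tool mm [ -1.9   0.3 130.5]
```

View pics/t1c.png

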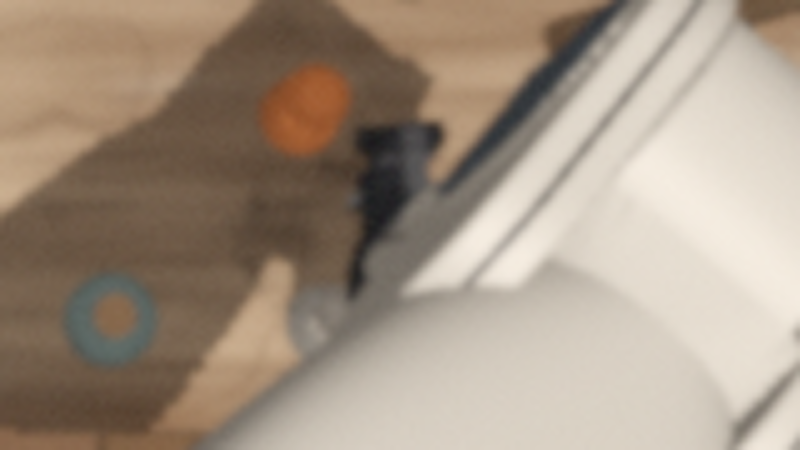

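The arm hides most of the top view. One finger shows above the near shaker at about (400,150) in the crop. I'll go partway down and check in the scene view.

```bash
python3 -m jog '[[-1.9,0,25,0,0,0],[0,0,23,0,0,0],[0,0,20,0,0,0],[0,0,0,0,0,0],[0,0,0,0,0,0]]' >/dev/null; python3 go.py 0.4405 -0.292 0.029
python3 - <<'E'
from h import *
grab('scene','pics/s2.png');crop('scene','pics/s2c.png',270,80,410,240,4)
print(px('scene',env.read_state()['ee_pos']))
E
```

```text
ee [ 0.4389 -0.2943  0.0923] t 2.32 gap 0.0853 F [-0.1 -0.2  0.3] yaw 0.0899 tilt [-1.2e-03  8.0e-04 -1.0e+00]
delta tool mm [ 1.9 -2.1 63.3]
[335.77495848 168.82312413]
```

View pics/s2c.png

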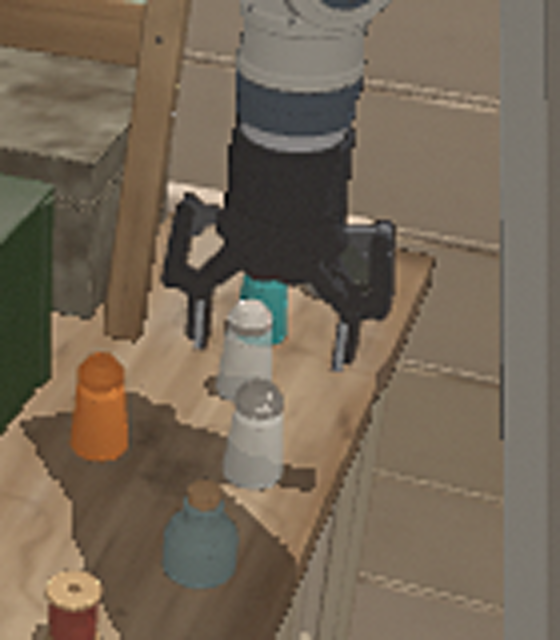

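The jaws straddle the near shaker: the tips are at about (200,345) and (340,365) in the crop, and the TCP projects midway between them. I'll go down and grip.

```bash
python3 -m jog '[[1,-1,25,0,0,0],[0,0,22,0,0,0],[0,0,15,0,0,0],[0,0,0,0,0,0],[0,0,0,0,0,0]]' >/dev/null; python3 go.py 0.4405 -0.292 0.029; python3 -m jog '[[0,0,0,0,0,0],[0,0,0,0,0,0],[0,0,0,0,0,0],[0,0,0,0,0,0],[0,0,0,0,0,0],[0,0,0,0,0,0],[0,0,0,0,0,0],[0,0,0,0,0,0]]' -1 35 >/dev/null;  python3 go.py 0.4405 -0.292 0.029
```

```text
ee [ 0.441  -0.2931  0.0313] t 2.78 gap 0.0855 F [0.2 0.2 0.8] yaw 0.0921 tilt [ 4.e-04 -5.e-04 -1.e+00]
delta tool mm [-0.4 -1.2  2.3]
ee [ 0.4412 -0.2928  0.0314] t 3.45 gap 0.0352 F [-0.3  0.7  7.7] yaw 0.093 tilt [ 0.0013 -0.0012 -1.    ]
delta tool mm [-0.6 -0.9  2.4]
```

```bash
python3 -m jog '[[0,0,-10,0,0,0],[0,0,-20,0,0,0],[0,0,-30,0,0,0],[0,0,-35,0,0,0],[0,0,-35,0,0,0],[0,0,-20,0,0,0],[0,0,0,0,0,0],[0,0,0,0,0,0]]'|tail -2;  python3 go.py 0.547 0.2075 0.18
python3 - <<'E'
from h import *
grab('scene','pics/s3.png');crop('scene','pics/s3c.png',270,80,410,240,4)
E
```

```text
contact_force: [-0.2, 0.2, -1.4]
finger_gap: 0.0352
ee [ 0.4411 -0.2927  0.1818] t 4.12 gap 0.0352 F [-0.2  0.2 -1.4] yaw 0.0931 tilt [ 0.002  -0.0018 -1.    ]
delta tool mm [ 152.  -488.2    1.1]
```

View pics/s3c.png

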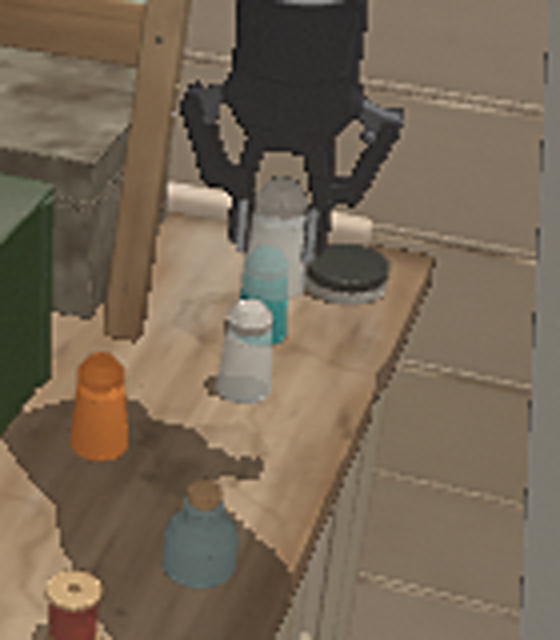

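The shaker is held upright and clear. I'll carry it to above the slot beside shaker_a.

```bash
python3 -m jog '[[5,-16,0,0,0,0],[9,-29,0,0,0,0],[11,-36,0,0,0,0],[11,-36,0,0,0,0],[11,-36,0,0,0,0],[11,-36,0,0,0,0],[11,-36,0,0,0,0],[11,-36,0,0,0,0],[11,-36,0,0,0,0],[11,-36,0,0,0,0],[11,-36,0,0,0,0],[11,-36,0,0,0,0]]' >/dev/null;python3 -m jog '[[11,-36,0,0,0,0],[10,-30,0,0,0,0],[5.5,-17.8,0,0,0,0],[0,0,0,0,0,0],[0,0,0,0,0,0],[0,0,0,0,0,0]]'|tail -2;  python3 go.py 0.5455 0.208 0.0725
python3 - <<'E'
from h import *
grab('scene','pics/s4.png');crop('scene','pics/s4c.png',140,200,290,390,3)
E
```

```text
contact_force: [-0.3, 0.4, -0.4]
finger_gap: 0.0351
ee [0.5445 0.2076 0.1792] t 5.67 gap 0.0351 F [-0.3  0.4 -0.4] yaw 0.0931 tilt [-2.2e-03 -8.0e-04 -1.0e+00]
delta tool mm [  1.2  -0.4 106.6]
```

View pics/s4c.png

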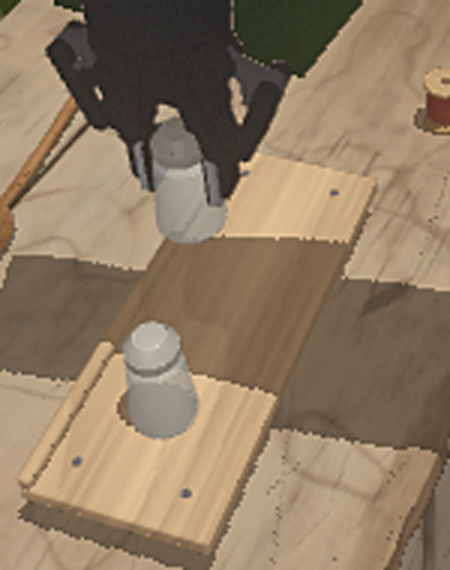

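```bash
python3 -m jog '[[1,0,20,0,0,0],[0,0,30,0,0,0],[0,0,25,0,0,0],[0,0,15,0,0,0],[0,0,7,0,0,0],[0,0,3,0,0,0],[0,0,0,0,0,0],[0,0,0,0,0,0]]'|tail -2;  python3 go.py 0.5455 0.208 0.0715
```

```text
contact_force: [0.3, 1.0, -1.3]
finger_gap: 0.035
ee [0.5468 0.208  0.0813] t 6.38 gap 0.035 F [ 0.3  1.  -1.3] yaw 0.0924 tilt [ 1.4e-03  3.0e-04 -1.0e+00]
delta tool mm [-1.3 -0.1  9.8]
```

```bash
python3 - <<'E'
from h import *
grab('scene','pics/s5.png');crop('scene','pics/s5c.png',140,200,290,390,3)
E
```

```text
(no output)
```

View pics/s5c.png

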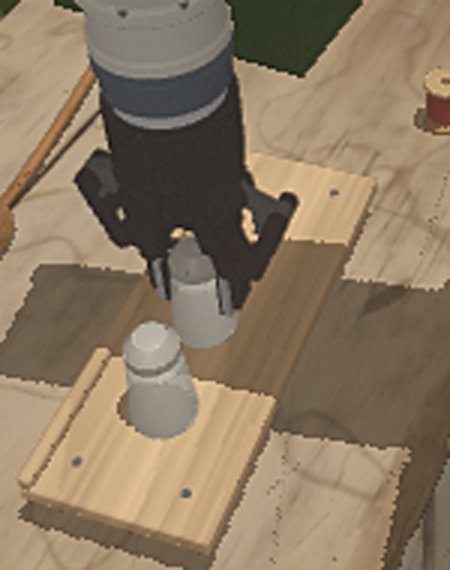

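```bash
python3 - <<'E'
from h import *
b=pt('scene',208.5,309.5,.05);a=pt('scene',194.3,338.5,.04);print(a,b,b-a, (b-a)@[.9957,.093,0],(b-a)@[-.093,.9957,0])
E
python3 -m jog '[[0,0,3,0,0,0],[0,0,3,0,0,0],[0,0,1.5,0,0,0],[0,0,0,0,0,0],[0,0,0,0,0,0]]'|tail -2;  python3 go.py 0.5455 0.208 0.0715
```

```text
[0.53723337 0.27411257 0.04      ] [0.5412598  0.21386129 0.05      ] [ 0.00402643 -0.06025127  0.01      ] -0.0015942543974805155 -0.06036665054442976
contact_force: [-0.4, 0.8, -1.4]
finger_gap: 0.0352
ee [0.5461 0.2083 0.0727] t 6.85 gap 0.0352 F [-0.4  0.8 -1.4] yaw 0.0931 tilt [-2.e-04 -1.e-04 -1.e+00]
delta tool mm [-0.7  0.3  1.2]
```

```bash
python3 -m jog '[[0,0,1,0,0,0],[0,0,0,0,0,0],[0,0,0,0,0,0]]'|grep force;python3 -m jog '[[0,0,1,0,0,0],[0,0,0,0,0,0],[0,0,0,0,0,0]]'|grep force; python3 go.py 0.5455 0.208 0.0715
```

```text
contact_force: [0.6, 0.5, -1.3]
contact_force: [-1.6, -0.3, 5.5]
ee [0.5463 0.2083 0.0715] t 7.35 gap 0.0349 F [-1.6 -0.3  5.5] yaw 0.0931 tilt [ 7.e-04  2.e-04 -1.e+00]
delta tool mm [-0.8  0.3 -0. ]
```

Contact at 5.5 N, at the expected height. I'll release, let the fingers open, and lift.

```bash
python3 -m jog '[[0,0,0,0,0,0],[0,0,0,0,0,0],[0,0,0,0,0,0],[0,0,0,0,0,0],[0,0,0,0,0,0],[0,0,0,0,0,0]]' 0.8|tail -2; python3 -m jog '[[0,0,-10,0,0,0],[0,0,-25,0,0,0],[0,0,-35,0,0,0],[0,0,-30,0,0,0],[0,0,-10,0,0,0],[0,0,0,0,0,0]]' |tail -2;  python3 go.py 0.4765 -0.392 0.18
python3 - <<'E'
from h import *
grab('scene','pics/s6.png');crop('scene','pics/s6c.png',140,200,290,390,3)
E
```

```text
contact_force: [0.2, 0.8, 0.6]
finger_gap: 0.0766
contact_force: [-0.3, 0.3, -0.6]
finger_gap: 0.0768
ee [0.5475 0.2086 0.1845] t 8.35 gap 0.0768 F [-0.3  0.3 -0.6] yaw 0.0931 tilt [ 0.0058  0.0013 -1.    ]
delta tool mm [-126.6  591.4    3.4]
```

View pics/s6c.png

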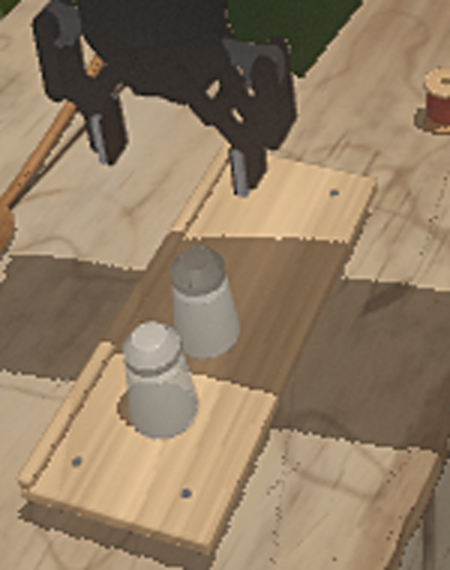

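The shaker stands upright at about (206,320) in the crop, in line with shaker_a. Next is the far one.

```bash
python3 -m jog '[[-4,16,0,0,0,0],[-6,29,0,0,0,0],[-8,37,0,0,0,0],[-8,37,0,0,0,0],[-8,37,0,0,0,0],[-8,37,0,0,0,0],[-8,37,0,0,0,0],[-8,37,0,0,0,0],[-8,37,0,0,0,0],[-8,37,0,0,0,0],[-8,37,0,0,0,0],[-8,37,0,0,0,0]]' 1 >/dev/null;python3 -m jog '[[-8,37,0,0,0,0],[-8,37,0,0,0,0],[-8,37,0,0,0,0],[-8,37,0,0,0,0],[-7,33,0,0,0,0],[-4,20,0,0,0,0],[-1.6,12,0,0,0,0],[0,0,0,0,0,0],[0,0,0,0,0,0],[0,0,0,0,0,0]]'|tail -2;  python3 go.py 0.4765 -0.392 0.0305
```

```text
contact_force: [-0.7, -0.6, 0.4]
finger_gap: 0.0854
ee [ 0.4707 -0.4281  0.1803] t 10.23 gap 0.0854 F [-0.7 -0.6  0.4] yaw 0.0939 tilt [-6.0e-04  1.2e-03 -1.0e+00]
delta tool mm [  9.3 -35.2 149.8]
```

```bash
python3 -m jog '[[4,-15,0,0,0,0],[5,-20,0,0,0,0],[0,0,25,0,0,0],[0,0,35,0,0,0],[0,0,25,0,0,0],[0,0,5,0,0,0],[0,0,0,0,0,0],[0,0,0,0,0,0]]'|tail -2;  python3 go.py 0.4765 -0.392 0.0305
python3 - <<'E'
from h import *
grab('scene','pics/s7.png');crop('scene','pics/s7c.png',270,80,410,240,4)
E
```

```text
contact_force: [0.6, -0.4, -0.1]
finger_gap: 0.0852
ee [ 0.4769 -0.3932  0.0922] t 10.9 gap 0.0852 F [ 0.6 -0.4 -0.1] yaw 0.0941 tilt [ 8.e-04 -7.e-04 -1.e+00]
delta tool mm [-0.3 -1.2 61.7]
```

View pics/s7c.png

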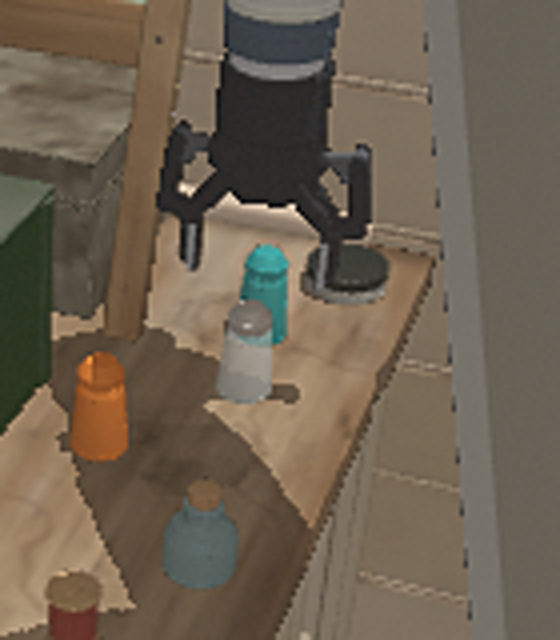

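The jaws are centred over the far shaker at (250,310) and clear of the turquoise one. I'll go down, grip and lift.

```bash
python3 -m jog '[[0,0,25,0,0,0],[0,0,22,0,0,0],[0,0,14,0,0,0],[0,0,0,0,0,0],[0,0,0,0,0,0]]' >/dev/null; python3 go.py 0.4765 -0.392 0.0305; python3 -m jog '[[0,0,0,0,0,0],[0,0,0,0,0,0],[0,0,0,0,0,0],[0,0,0,0,0,0],[0,0,0,0,0,0],[0,0,0,0,0,0],[0,0,0,0,0,0],[0,0,0,0,0,0]]' -1 35 >/dev/null;  python3 go.py 0.4765 -0.392 0.0305
python3 -m jog '[[0,0,-10,0,0,0],[0,0,-20,0,0,0],[0,0,-30,0,0,0],[0,0,-35,0,0,0],[0,0,-35,0,0,0],[0,0,-20,0,0,0],[0,0,0,0,0,0],[0,0,0,0,0,0]]'|tail -2;  python3 go.py 0.5515 0.1485 0.18
```

```text
ee [ 0.4766 -0.3941  0.031 ] t 11.37 gap 0.0855 F [ 0.3  0.4 -0.1] yaw 0.0929 tilt [ 7.e-04 -7.e-04 -1.e+00]
delta tool mm [ 0.1 -2.1  0.5]
ee [ 0.4766 -0.3941  0.031 ] t 12.03 gap 0.0348 F [-0.6  1.5  6.9] yaw 0.0931 tilt [ 0.0013 -0.0012 -1.    ]
delta tool mm [ 0.1 -2.1  0.5]
contact_force: [-0.0, -0.3, -1.1]
finger_gap: 0.0349
ee [ 0.4765 -0.3941  0.1815] t 12.7 gap 0.0349 F [-0.  -0.3 -1.1] yaw 0.093 tilt [ 0.0019 -0.0021 -1.    ]
delta tool mm [ 1.251e+02 -5.333e+02  5.000e-01]
```

```bash
python3 - <<'E'
from h import *
grab('scene','pics/s8.png');crop('scene','pics/s8c.png',270,80,410,240,4)
E
```

```text
(no output)
```

View pics/s8c.png

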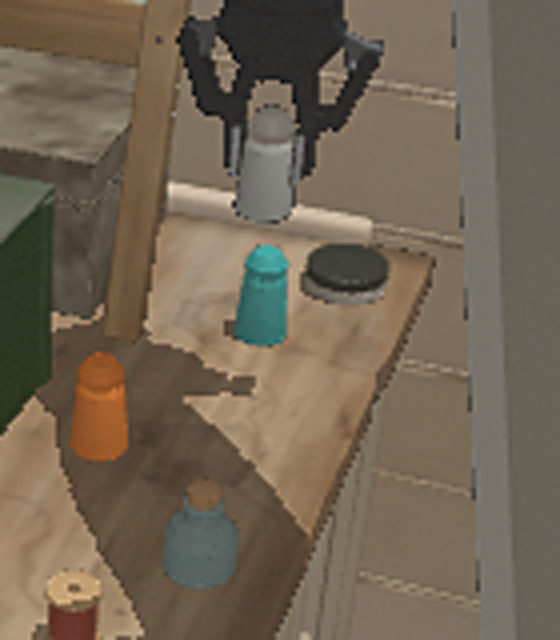

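```bash
python3 -m jog '[[4,-16,0,0,0,0],[7,-29,0,0,0,0],[8.7,-37,0,0,0,0],[8.7,-37,0,0,0,0],[8.7,-37,0,0,0,0],[8.7,-37,0,0,0,0],[8.7,-37,0,0,0,0],[8.7,-37,0,0,0,0],[8.7,-37,0,0,0,0],[8.7,-37,0,0,0,0],[8.7,-37,0,0,0,0],[8.7,-37,0,0,0,0]]' >/dev/null;python3 -m jog '[[8.7,-37,0,0,0,0],[8.7,-37,0,0,0,0],[6.5,-28,0,0,0,0],[3.4,-15.5,0,0,0,0],[0,0,0,0,0,0],[0,0,0,0,0,0],[0,0,0,0,0,0]]'|tail -2;  python3 go.py 0.5519 0.1475 0.082
```

```text
contact_force: [-0.0, -1.1, -0.9]
finger_gap: 0.0348
ee [0.5508 0.1477 0.1789] t 14.33 gap 0.0348 F [-0.  -1.1 -0.9] yaw 0.0932 tilt [-1.9e-03 -4.0e-04 -1.0e+00]
delta tool mm [ 1.3  0.3 96.9]
```

```bash
python3 -m jog '[[0.5,0,20,0,0,0],[0,0,30,0,0,0],[0,0,25,0,0,0],[0,0,15,0,0,0],[0,0,6,0,0,0],[0,0,0,0,0,0],[0,0,0,0,0,0]]'|tail -2;  python3 go.py 0.5519 0.1475 0.0715
python3 - <<'E'
from h import *
grab('scene','pics/s9.png');crop('scene','pics/s9c.png',140,200,290,390,3)
E
```

```text
contact_force: [0.2, 0.1, -0.8]
finger_gap: 0.0346
ee [0.5523 0.1473 0.0844] t 14.92 gap 0.0346 F [ 0.2  0.1 -0.8] yaw 0.0918 tilt [ 3.e-04 -0.e+00 -1.e+00]
delta tool mm [-0.4 -0.2 12.9]
```

View pics/s9c.png

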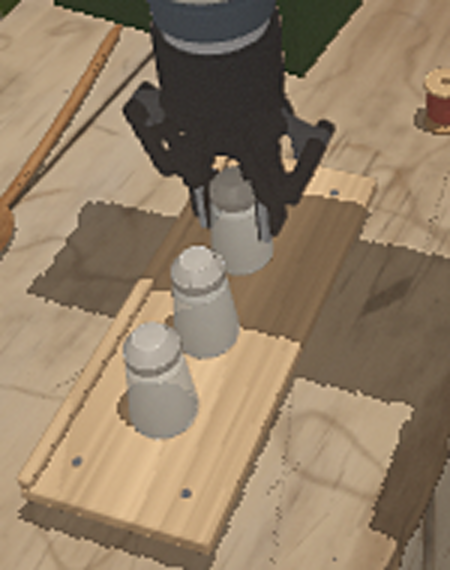

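All three line up in the crop, with bases at about (164,415), (208,335) and (243,255). I'll lower until contact.

```bash
python3 -m jog '[[0,0,5,0,0,0],[0,0,4,0,0,0],[0,0,2,0,0,0],[0,0,0,0,0,0],[0,0,0,0,0,0]]'|grep -E 'force|pos'; python3 -m jog '[[0,0,1,0,0,0],[0,0,0,0,0,0],[0,0,0,0,0,0]]'|grep -E 'force|pos';python3 -m jog '[[0,0,1,0,0,0],[0,0,0,0,0,0],[0,0,0,0,0,0]]'|grep -E 'force|pos'
```

```text
ee_pos: [0.5519, 0.1481, 0.0727]
contact_force: [-0.2, -0.8, -0.7]
ee_pos: [0.5521, 0.1481, 0.0718]
contact_force: [-0.3, -1.1, -0.6]
ee_pos: [0.5522, 0.1481, 0.0711]
contact_force: [-0.9, -0.3, 2.3]
```

```bash
python3 -m jog '[[0,0,0,0,0,0],[0,0,0,0,0,0],[0,0,0,0,0,0],[0,0,0,0,0,0],[0,0,0,0,0,0],[0,0,0,0,0,0]]' 0.8|tail -2; python3 -m jog '[[0,0,-10,0,0,0],[0,0,-25,0,0,0],[0,0,-35,0,0,0],[0,0,-35,0,0,0],[0,0,0,0,0,0]]'|tail -2; python3 -m jog '[[-5,20,0,0,0,0],[-10,37,0,0,0,0],[-10,37,0,0,0,0],[-10,37,0,0,0,0],[-10,37,0,0,0,0],[-10,37,0,0,0,0],[-10,37,0,0,0,0],[-10,37,0,0,0,0],[-10,30,0,0,0,0],[-5,20,0,0,0,0],[0,0,0,0,0,0],[0,0,0,0,0,0]]' |tail -2; python3 go.py 0.4 -0.2 0.2
python3 - <<'E'
from h import *
for n,b in(('scene',(140,230,280,390)),('top',(100,165,240,245))):
    grab(n,f'pics/f_{n}.png');crop(n,f'pics/f_{n}c.png',*b,4 if n=='scene' else 5)
E
```

```text
contact_force: [-0.1, -0.2, 0.2]
finger_gap: 0.0769
contact_force: [-0.1, -0.5, -0.6]
finger_gap: 0.0766
contact_force: [0.0, 0.5, 0.2]
finger_gap: 0.0769
ee [ 0.4927 -0.1889  0.1762] t 17.8 gap 0.0769 F [0.  0.5 0.2] yaw 0.0905 tilt [ 4.e-04 -1.e-04 -1.e+00]
delta tool mm [-93.4   2.7 -23.9]
```

View pics/f_scenec.png

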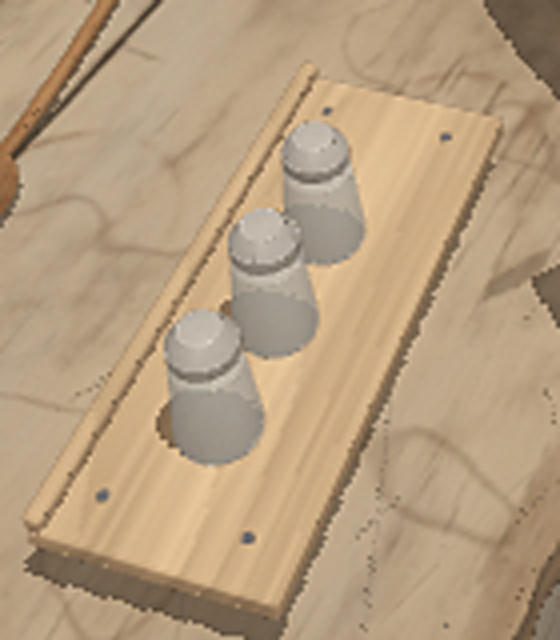

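View pics/f_topc.png

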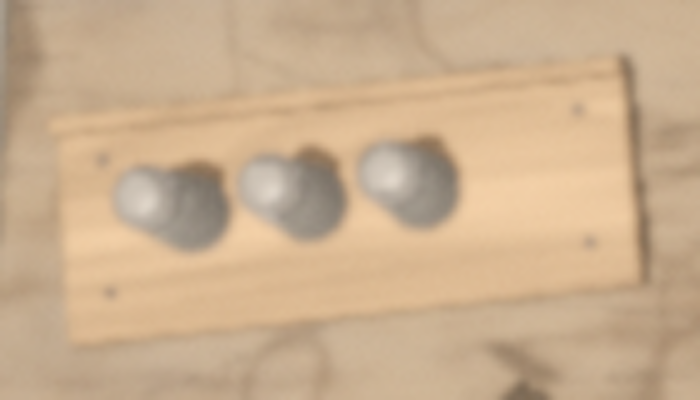

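View pics/f_scene.png

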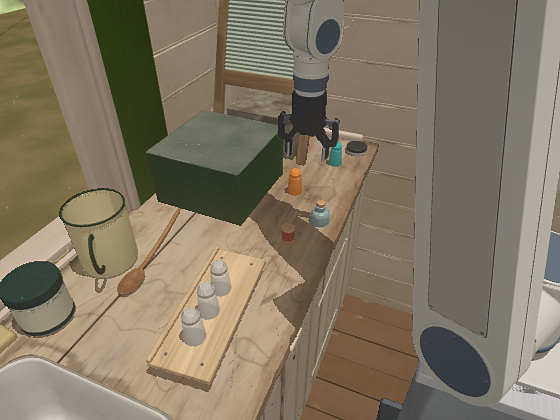

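The row is straight. The caps in the top crop are at (147,197), (270,184) and (391,171), a slope of -0.107 against -0.105 for the board's screws. Shaker_a, the ink bottle and the reel have not moved, and the gripper is well clear. I'll hand it in.

```bash
python3 -c "
from cell import env
env.job_done();print(env.read_state()['time'])"
```

```text
the job is handed in; nothing more can be done
the job is handed in; nothing more can be done
```

Both loose shakers now stand on the shelf beside the third, and I handed the job in at about 18 s on the robot's clock. No verdict is reported.

- **Placing:** I picked each shaker up by the glass with a 35 N grip. Each was set down on light contact, about 5.5 N and 2.3 N, and then released.
- **Row:** The last pictures from both cameras show all three upright and in one straight row. The row's slope is -0.107 in the image, against -0.105 for the board. The centres are about 60 mm apart, which leaves gaps of about 18 mm.
- **Other things:** Shaker_a and the ink bottle are at the same pixels as in the first pictures. The cotton reel shows no visible shift, and the orange and turquoise look-alikes were left alone. The gripper ended empty and clear of everything.
- **Disagreement:** The two cameras differ by about 3 mm, mostly in x. I used the average, so the row could be 1–2 mm off the board's middle line. The scene camera put the first shaker about 1.6 mm off the row just before it was set down, which is within what I can read from the pixels. No other check failed.

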